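# Hang the driver on the spring balancer arm

### The arm

A 6-joint arm with a two-finger parallel gripper is mounted at the origin on the work surface. World frame = base frame: x ahead of the robot, y to its left, z up, the work surface at z = 0. Lengths are in m, angles in rad, forces in N, time in s.
With the tool pointing down it reaches from about 0.4 to 0.825 m from the base axis. Payload 7 kg.
Tool frame: the origin (TCP) lies on the mounting face of the last link; the fingertips stand 178 mm ahead of it and the grasp point (between the pads) lies 159 mm ahead of it; z points along the fingers, y is the direction in which the jaws open and shut (so a half turn about z gives the same grasp; the last joint's range is limited). The gripper opens to 88 mm and grips with 3 to 60 N. Pads are 19 mm wide; open, the fingers measure 130 mm over their backs; the gripper's body (78 mm by 193 mm) begins 47 mm behind the grasp point.
Start: joints at [1.576, 0.359, 0.012, 0, -1.224, -0.288], TCP at [0.188, 0.648, 0.405] pointing down, gripper open.
Joint ranges: [-3.07, 3.07], [-1.43, 2.12], [-1.02, 1.25], [-3.03, 1.67], [-3.05, -0], [-3.03, 3.03]. Speed limits (rad/s): [2.39, 2.39, 3.01, 3.14, 3.14, 3.14].

### API

Orientations are given as [roll, pitch, yaw] about the fixed x, y, z axes, in that order (R = Rz(yaw) Ry(pitch) Rx(roll)).
In Python, from station import * gives the robot as it stands.
- The arm moves only by the tool arm_command, never from a script. Its argument "targets" is a list of rows, each a list of 3 entries, a list of its own where there are three numbers: the turn, a rotation vector about the world's x, y, z in rad, then the shift along the world's x, y, z in mm, then the closure, from 0 (fully open) to 1 (shut). In form: [[[wx, wy, wz], [tx, ty, tz], fingers], ...]. A call has 1 to 8 rows; each row shifts and turns the commanded pose from where the row before left it; what a row does not reach is not made up. A row lasts 1/10 s, in which the tool goes at most 50 mm and 8.59 degrees, less where a joint would pass 70% of its speed; a pose out of reach is approached as far as the arm can. A call with a gripper value outside its range is refused whole. The fingers move at their own pace and stop on an object; "squeeze" is the grip in N (left out, the last holds). Time passes only in rows, so rows that do not move let the fingers close. It gives the time, the measured TCP pose, the force and the opening at its end, in the units of the state.
- get_state(): the state, without advancing time (a new reading comes with each control period).
- grab_frame(name): name is "side" or "top"; returns (picture, depth): 400x640x3 uint8, red, green, blue; 400x640 float32, m along the optical axis (not along the pixel's ray), 0 where there is no reading.
- camera_params(name): a dict with "mtx" (3x3 intrinsics, pixels), "k1" (the pictures are not rectified: a ray, as slopes to the right and down, at radius r is drawn at 1 + k1 r^2 times it, then the intrinsics apply), "eye" and "orientation" of the camera in the world. Camera axes: x right, y down, z forward; pixel columns grow to the right and rows downward; lengths in m; the calibration is good to about 2 mm. A picture is of the moment at which its call begins. camera_params takes no time and is no camera call.
- job_done(): hands the job in, once; it reports no verdict.
The state is a dict: "t": time; "q": joint angles; "qd": joint speeds; "joint_efforts": joint torques, N m; "eef_pos": TCP position; "ee_rot": TCP orientation; "force": force on the tool from outside, world axes, zero at the start; "moment": the same for the moment, N m; "width": finger opening in m.
Only numpy, scipy, OpenCV 4.12 (cv2) and the standard library are available. Lean on these libraries where they do the work, as an engineer would, in place of code of your own. Each camera call takes 0.05 s, during which the arm holds its last target.

### The job

Lift the screwdriver out of its holder by its red tab and hang its steel bail in the hook of the yellow spring balancer arm. Ride down gently with it as the arm sinks, without pressing the arm down any further than the driver's own weight takes it, and let go only once the arm has settled and carries the whole weight, so that the driver neither drops nor springs up and is left hanging still and upright in the hook. Do not ram the hook or push the arm with the gripper, leave the arm pointing roughly as it was, and leave the other things on the desk alone.

Things in the scene. Friction and masses are not known exactly. Their poses are not given: they have to be found in the camera images.
- driver: Blue inline power screwdriver upright in the holder, bit end down. Origin: centre of its flat underside; z up along the tool. Body 38 mm in diameter, 120 mm tall (lowest 22 mm: 28 mm in diameter); on top a wire bail, a thin neck and a red grip tab, 230 mm in all. Its mass varies from about 0.18 to 0.77 kg, unseen: it must be felt.
- tab (a point): Centre of the driver's red grip tab, 212 mm above the driver's origin, on its axis; axes as the driver. The tab is 14 mm thick along the tool's y, 24 mm along its x, 36 mm tall, its lower face 20 mm above the bail's wire. To be gripped from above across its 14 mm.
- bail (a point): Inner apex of the driver's steel bail (6 mm wire eye in the tool's y-z plane), 171 mm above the driver's origin, on its axis, 41 mm under the tab's centre; it comes to rest in the hook. Clear opening 30 mm wide, 48 mm tall under the apex; the top is roof-shaped, 9 mm lower at its inner corners. The hook enters along the tool's x axis, from either side.
- holder: Fixed black block 72 x 72 mm on an 84 mm aluminium foot, top at 54 mm, with a round upright 43 mm hole in which the driver stands; hole floor 12 mm above the table. Origin: centre of its underside. Lift the driver straight up by more than 45 mm to clear it.
- hook (a point): Lowest point of the hook's trough at the yellow arm's end, on top of its 8 mm steel wire; the bail's apex comes to rest within 3 mm of it. Beyond, away from the pivot, the wire rises to an end 28 mm further out, its top 20 mm above this point (arm unloaded). The 18 x 16 mm yellow beam begins 42 mm towards the pivot. The bail goes on over the hook's end, moving towards the pivot, then down.
- pivot (a point): Centre of the arm's sinking hinge, 225 mm above the table, above the balancer's column and on the axis about which the arm swivels. The hook's trough is 270 mm away; pivot to hook, seen from above, is the arm's direction.
- boom (a joint): Sink angle of the yellow arm, rad: 0 = unloaded (0.15 rad above level, lightly on its upper stop, hook trough 269 mm, hook end 289 mm high), grows as the hook goes down; lower stop 0.385. A damped spring carries it: it starts to sink at about 0.3 N on the hook, then 1 N more for each 11 mm (90 N/m). The driver alone sinks it by some 15 to 82 mm, by its weight.
- swivel (a joint): Swing of the arm about the upright column, rad, held by friction only (about 1.3 N sideways at the hook moves it); counter-clockwise from above is positive; it starts anywhere within +-0.3.
- balancer_foot: Fixed green foot of the balancer, 130 x 130 x 22 mm, with a 28 mm steel column; origin: centre of its underside; at swivel 0 the arm points along its +x.
- mug: white enamel mug, 76 mm wide, 75 mm high, handle to its +y; bystander; origin: centre of its underside
- screw_bin: orange open plastic bin 85 x 75 x 45 mm; bystander; origin: centre of its underside
- oil_jar: amber jar with black cap, 48 mm wide, 85 mm high; bystander; origin: centre of its underside
- wrench: steel wrench 140 mm long lying flat; bystander; origin: centre of its underside
- screwdriver: screwdriver 190 mm long lying flat; bystander; origin: centre of its underside
- steel_block: bare steel block 60 x 40 x 30 mm; bystander; origin: centre of its underside
- brush: brush lying flat; bystander; origin: centre of its underside
Not all that is in view belongs to the job. There is more than one size of the driver; the one meant has the size given above.

How it is judged:
By the outcome, as a careful person would: the job done as asked, in the order asked, and still so for the second after the job is handed in, with the robot touching nothing.
It also fails if it takes over 67 s, if anything falls off the work surface, if the arm or the gripper's body presses on something with over 40 N, if the wrist force passes 120 N, or if a joint passes its speed limit or range.

## Working session

There is one attempt and no reset: what is moved stays moved. The work goes in short steps, Python scripts to look and compute and a tool call to move; the robot and the scene stay as the last step left them, time stands still between calls to the robot, and variables do not carry over. Pictures are saved under pics/ and viewed, and the job is handed in when it is done.

Besides the shell and the picture viewer there is one more tool, called after "Call:" as a command line: name --argument value ..., lists and objects as JSON in quotes. arm_command: Moves the arm, as the interface text tells. Its arguments: {"type":"object","properties":{"targets":{"type":"array"},"squeeze":{"type":"number"}},"required":["targets"]}

```bash
mkdir -p pics; ls; cat > h.py <<'E'
from station import *
import numpy as np, cv2
E
python3 - <<'E'
from h import *
s=get_state(); print({k:np.round(v,4) for k,v in s.items()})
for n in("side","top"):
    p=camera_params(n); print(n,p)
    im,d=grab_frame(n); np.savez(f"f_{n}0.npz",im=im,d=d)
    cv2.imwrite(f"pics/{n}0.png",im[:,:,::-1])
E
```

```text
pics
{'t': np.float64(0.0), 'q': array([ 1.5761e+00,  3.5940e-01,  1.1000e-02, -4.0000e-04, -1.2241e+00,
       -2.8810e-01]), 'qd': array([-0.0012,  0.0002, -0.    , -0.0003, -0.0005, -0.0002]), 'joint_efforts': array([ 3.00000e-04, -5.82725e+01,  2.93055e+01,  6.99740e+00,
        6.90000e-03, -2.00000e-04]), 'eef_pos': array([0.1883, 0.648 , 0.4037]), 'ee_rot': array([ 3.1399e+00, -1.0000e-04, -2.8290e-01]), 'force': array([ 0.021 , -0.6295, -0.2962]), 'moment': array([-0.0169,  0.044 , -0.0378]), 'width': np.float64(0.0877)}
side {'mtx': array([[435.63890367,   0.        , 317.86423439],
       [  0.        , 435.63890367, 193.75327915],
       [  0.        ,   0.        ,   1.        ]]), 'k1': -0.0013826902987334815, 'eye': array([0.28026858, 0.63341486, 0.94650894]), 'orientation': array([-2.40695498e+00,  2.55800382e-03, -2.69493215e+00])}
top {'mtx': array([[396.54971167,   0.        , 324.57514968],
       [  0.        , 396.54971167, 199.59253938],
       [  0.        ,   0.        ,   1.        ]]), 'k1': 0.03448955932336696, 'eye': array([0.34966291, 0.01965292, 1.29777845]), 'orientation': array([-2.92821315, -0.00436829, -1.56528182])}
```

View pics/side0.png

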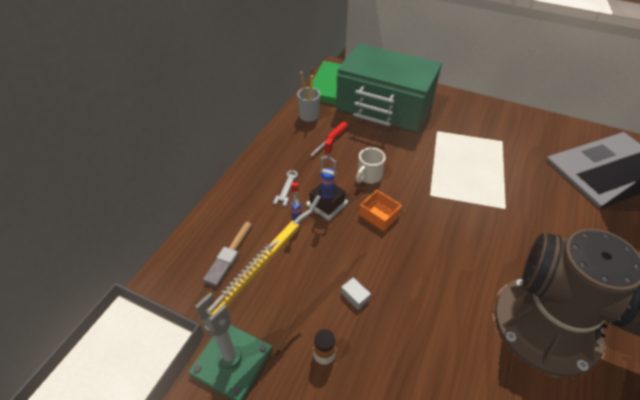

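View pics/top0.png

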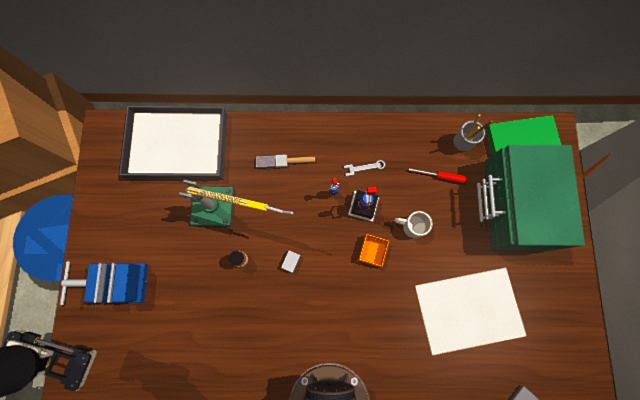

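```bash
python3 - <<'E'
from h import *
a=np.load("f_side0.npz")["im"][:,:,::-1]; b=np.load("f_top0.npz")["im"][:,:,::-1]
c1=cv2.resize(a[120:250,250:410],None,fx=5,fy=4.6,interpolation=cv2.INTER_CUBIC)
c1=cv2.resize(a[120:240,250:410],(800,600),interpolation=cv2.INTER_CUBIC)
c2=cv2.resize(b[130:250,260:420],(800,600),interpolation=cv2.INTER_CUBIC)
cv2.imwrite("pics/c1.png",c1);cv2.imwrite("pics/c2.png",c2)
E
```

```text
(no output)
```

View pics/c1.png

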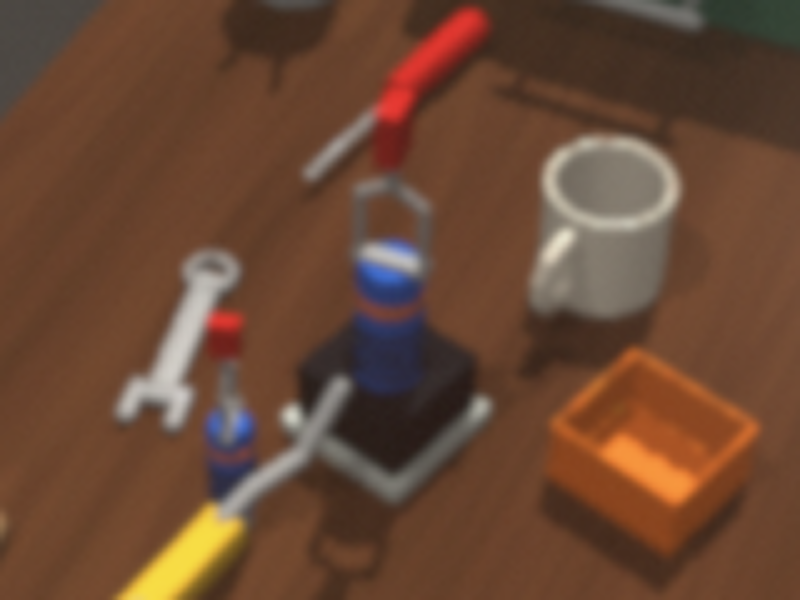

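View pics/c2.png

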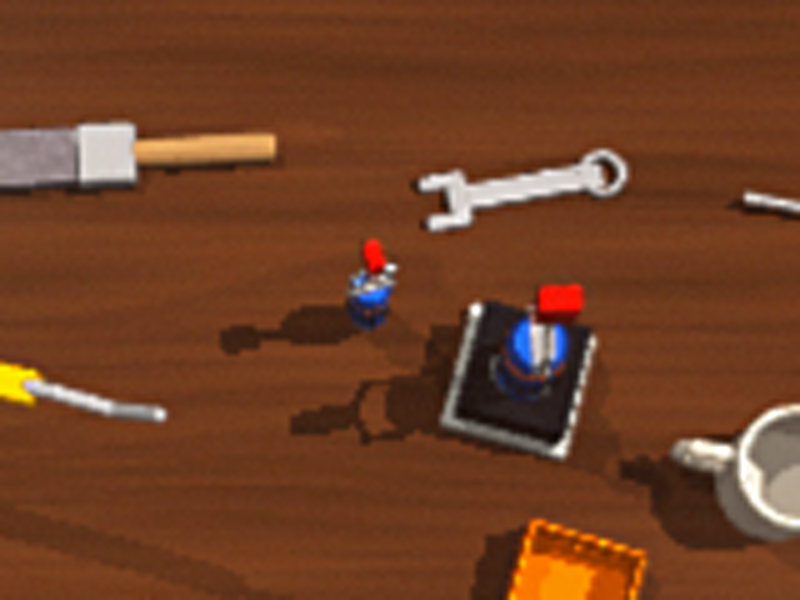

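```bash
cat > h.py <<'E'
from station import *
import numpy as np, cv2
from scipy.spatial.transform import Rotation as Ro
C={n:camera_params(n) for n in("side","top")}
def ray(n,uv):
    c=C[n]; p=cv2.undistortPoints(np.array(uv,float).reshape(-1,1,2),c["mtx"],np.array([c["k1"],0,0,0.]))[:,0]
    R=Ro.from_euler("xyz",c["orientation"]).as_matrix()
    d=np.c_[p,np.ones(len(p))]@R.T
    return c["eye"],d           # d scaled so depth=1
def onz(n,uv,z):
    e,d=ray(n,uv); return e+d*((z-e[2])/d[:,2:3])
def bydepth(n,uv,dep):
    e,d=ray(n,uv); return e+d*np.array(dep).reshape(-1,1)
def tri(a,ua,b,ub):
    e1,d1=ray(a,ua); e2,d2=ray(b,ub); d1=d1[0];d2=d2[0]
    s=np.linalg.lstsq(np.c_[d1,-d2],e2-e1,rcond=None)[0]
    p,q=e1+s[0]*d1,e2+s[1]*d2
    return (p+q)/2,np.linalg.norm(p-q)
def proj(n,P):
    c=C[n];R=Ro.from_euler("xyz",c["orientation"]).as_matrix()
    p=(np.atleast_2d(P)-c["eye"])@R
    return cv2.projectPoints(p,np.zeros(3),np.zeros(3),c["mtx"],np.array([c["k1"],0,0,0.]))[0][:,0]
def grab(tag):
    o={}
    for n in("side","top"):
        im,d=grab_frame(n); np.savez(f"f_{n}{tag}.npz",im=im,d=d); o[n]=(im,d); cv2.imwrite(f"pics/{n}{tag}.png",im[:,:,::-1])
    return o
def load(tag): 
    o={}
    for n in("side","top"):
        z=np.load(f"f_{n}{tag}.npz"); o[n]=(z["im"],z["d"])
    return o
def blobs(n,im,kind,box=None,amin=8):
    h=cv2.cvtColor(im,cv2.COLOR_RGB2HSV); H,S,V=[h[...,i].astype(int) for i in range(3)]
    m={"red":((H<6)|(H>172))&(S>180)&(V>90),"yellow":(H>18)&(H<35)&(S>140)&(V>100),
       "blue":(H>105)&(H<130)&(S>100)&(V>40),"black":(V<40),"steel":(S<60)&(V>90),"green":(H>55)&(H<85)&(S>80)}[kind].astype(np.uint8)
    if box: k=np.zeros_like(m);k[box[1]:box[3],box[0]:box[2]]=1;m*=k
    k,l,st,ce=cv2.connectedComponentsWithStats(m)
    return [(ce[i].round(1),st[i],l==i) for i in range(1,k) if st[i][4]>=amin]
E
python3 - <<'E'
from h import *
F=load(0)
bx={"top":(240,150,420,260),"side":(200,110,420,330)}
for n in F:
  im,d=F[n]
  for k in("red","yellow","blue"):
    for ce,st,m in blobs(n,im,k,bx[n]):
      ys,xs=np.nonzero(m); P=bydepth(n,np.c_[xs,ys],d[m]); print(n,k,ce,st, P.mean(0).round(4),P.min(0).round(3),P.max(0).round(3))
# holder foot
for n in F:
  im,d=F[n]
  for z in (0.,):
    pass
print(proj("top",[[.6,-.1,0]]))
E
```

```text
side red [334.5 134.7] [325 121  23  32 253] [ 0.6736 -0.3031  0.0932] [ 0.602 -0.483 -0.004] [ 0.737 -0.097  0.243]
side red [294.6 186.1] [292 182   6   9  43] [ 0.6599 -0.0182  0.1435] [ 0.648 -0.15  -0.001] [ 0.737 -0.004  0.164]
side yellow [261.6 261.4] [211 221  88  93 839] [0.5737 0.2664 0.2528] [ 0.28   0.011 -0.002] [0.69  0.633 0.947]
side blue [326.7 176.3] [322 173  11   7  61] [ 0.602  -0.0869  0.1408] [ 0.28  -0.107  0.119] [0.621 0.633 0.947]
side blue [326.9 186.1] [322 184  11   6  35] [ 0.6053 -0.0961  0.0933] [ 0.595 -0.106  0.082] [ 0.62  -0.09   0.101]
side blue [324.8 195.4] [322 193   6   5  16] [ 0.6099 -0.0933  0.0566] [ 0.604 -0.096  0.049] [ 0.619 -0.09   0.065]
side blue [298.1 205.4] [297 203   3   6  14] [ 0.6484 -0.0109  0.0818] [ 0.645 -0.02   0.076] [ 0.652 -0.005  0.086]
top red [334.2 180.8] [332 178   5   7  26] [ 0.6552 -0.0124  0.153 ] [ 0.645 -0.023  0.004] [ 0.698 -0.006  0.164]
top red [371.3 189.6] [367 187  10   7  58] [ 0.6099 -0.1131  0.2315] [ 0.601 -0.158 -0.003] [ 0.673 -0.1    0.247]
top yellow [254.2 204.6] [240 199  28  12 174] [0.5595 0.2038 0.261 ] [ 0.543  0.168 -0.001] [0.625 0.296 0.275]
top blue [334.1 189.3] [331 187   7   5  21] [ 0.6467 -0.0142  0.0813] [ 0.641 -0.023  0.074] [ 0.654 -0.004  0.087]
top blue [363.5 198.4] [361 193   5  12  42] [ 0.6016 -0.0986  0.1549] [ 0.35  -0.111  0.054] [0.642 0.02  1.298]
top blue [371.7 198.7] [370 195   4   9  23] [ 0.6101 -0.1284  0.1132] [ 0.595 -0.14   0.054] [ 0.635 -0.121  0.136]
[[359.19618793 208.8722148 ]]
```

```bash
cat > m.py <<'E'
from h import *
def tabpts(F):
    out={}
    for n in F:
        im,d=F[n]
        for ce,st,m in blobs(n,im,"red",None):
            ys,xs=np.nonzero(m); P=bydepth(n,np.c_[xs,ys],d[m])
            g=(P[:,2]>.2)&(P[:,2]<.25) 
            if g.sum()>8: out[n]=(np.c_[xs,ys][g],P[g]); 
    return out
E
python3 - <<'E'
from m import *
F=load(0)
for n,(px,P) in tabpts(F).items():
    print(n,px.mean(0),len(px),P.min(0).round(4),P.max(0).round(4),P.mean(0).round(4))
    t=P[P[:,2]>.238]; print(" top face",len(t),t.mean(0).round(4), (t.min(0)+t.max(0))/2, cv2.minAreaRect((t[:,:2]*1000).astype(np.float32)))
# depth cloud around holder: top-view points
im,d=F["top"]; ys,xs=np.mgrid[150:250,320:400]; uv=np.c_[xs.ravel(),ys.ravel()]; P=bydepth("top",uv,d[ys,xs].ravel())
for lo,hi in((.05,.058),(.004,.02)):
    t=P[(P[:,2]>lo)&(P[:,2]<hi)&(abs(P[:,0]-.6)<.07)&(abs(P[:,1]+.11)<.06)]
    print(lo,len(t),t.mean(0).round(4), cv2.minAreaRect((t[:,:2]*1000).astype(np.float32)))
# steel: bail pts in side view with depth
im,d=F["side"]; ys,xs=np.mgrid[140:185,315:345]; uv=np.c_[xs.ravel(),ys.ravel()]; P=bydepth("side",uv,d[ys,xs].ravel())
g=(P[:,2]>.14)&(P[:,2]<.2)&(abs(P[:,0]-.6)<.05)&(abs(P[:,1]+.11)<.05)
t=P[g]; print(len(t)); 
A=np.polyfit(t[:,0],t[:,1],1); print("bail line",A,t[:,:2].mean(0), t[:,:2].min(0),t[:,:2].max(0))
c=np.cov(t[:,:2].T);w,v=np.linalg.eigh(c);print(np.degrees(np.arctan2(v[1,1],v[0,1])),w**.5)
# top-view hook
for n in F:
  im,d=F[n]; ys,xs=np.mgrid[0:400,0:640]; P=bydepth(n,np.c_[xs.ravel(),ys.ravel()],d.ravel())
  g=(P[:,2]>.215)&(P[:,2]<.32)&(abs(P[:,0]-.57)<.15)&(P[:,1]>-.02)&(P[:,1]<.45)
  t=P[g];px=np.c_[xs.ravel(),ys.ravel()][g]
  o=np.argsort(t[:,1]); 
  for a in range(0,450,15):
    q=(t[:,1]>a/1000)&(t[:,1]<=a/1000+.015)
    if q.sum(): print(n,a,q.sum(),t[q].mean(0).round(4),t[q][:,2].max().round(4),px[q].mean(0).round(1))
E
```

```text
side [328.27586207 144.14942529] 87 [ 0.6025 -0.1235  0.2122] [ 0.6197 -0.0966  0.2432] [ 0.6085 -0.107   0.2324]
 top face 38 [ 0.6098 -0.1111  0.2409] [ 0.6119225  -0.11079295  0.24058632] ((611.0895385742188, -110.96717071533203), (13.78546142578125, 27.048925399780273), 7.3453850746154785)
top [371.17857143 189.64285714] 56 [ 0.601  -0.1248  0.2239] [ 0.6153 -0.1003  0.2468] [ 0.6077 -0.1115  0.2399]
 top face 43 [ 0.6086 -0.1124  0.2415] [ 0.60817653 -0.11364717  0.24252492] ((608.1912231445312, -113.64485168457031), (14.125935554504395, 22.27248191833496), 0.6750810742378235)
0.05 284 [ 0.6047 -0.1096  0.0543] ((609.1985473632812, -112.14015197753906), (71.87027740478516, 72.02581787109375), 74.79051208496094)
0.004 201 [ 0.5878 -0.1052  0.0098] ((599.8739013671875, -112.24466705322266), (135.33396911621094, 116.36951446533203), 1.9815576076507568)
100
bail line [ 0.04881854 -0.13924235] [ 0.61083329 -0.10942236] [ 0.5891071 -0.1147706] [ 0.63277281 -0.10413104]
-177.1530225229161 [0.00207045 0.01531149]
side 90 4 [0.5353 0.1041 0.2878] 0.2889 [318.  196.5]
side 105 36 [0.5378 
[... 1668 characters left out ...]
.5658 0.2323 0.2645] 0.2757 [243.3 201.9]
top 240 37 [0.5686 0.2466 0.2647] 0.2774 [237.9 200.8]
top 255 49 [0.5732 0.2622 0.2624] 0.2746 [232.3 199.3]
top 270 36 [0.5768 0.2782 0.2599] 0.2747 [226.6 198.2]
top 285 39 [0.5803 0.2922 0.2578] 0.2697 [221.6 197. ]
top 300 43 [0.5842 0.3078 0.2551] 0.2676 [216.1 195.8]
top 315 35 [0.5882 0.3226 0.2521] 0.2672 [210.9 194.5]
top 330 45 [0.5921 0.3379 0.2511] 0.2631 [205.4 193.2]
top 345 32 [0.5954 0.3522 0.2492] 0.2601 [200.4 192.1]
top 360 82 [0.6032 0.3685 0.2421] 0.2587 [195.4 189.9]
top 375 94 [0.6029 0.3826 0.2419] 0.2582 [190.1 190. ]
top 390 48 [0.6015 0.3961 0.2449] 0.2572 [184.7 190.2]
top 405 6 [0.5903 0.4076 0.2406] 0.2541 [180.7 194.5]
```

The thing wanted is the tall blue driver in the holder: its tab is at top (371,190) and side (328,144), with a measured tab top at 0.242 m, as it should be. The look-alikes are the small driver at top (334,181) / side (295,186), whose tab is only 0.16 m high, and the red flat screwdriver handle at top (450,177). The crops confirm the choice.

The tab is at about (0.609, -0.1115) and the jaw axis is about 3° off world x. The hook trough is at about (0.540, 0.128, 0.269), with the arm direction at -103.8°.

I'll go up first, then across.

Call:
arm_command --targets '[[[0,0,0],[0,0,40],0],[[0,0,0],[0,0,40],0],[[0,0,-0.062],[21,-38,30],0],[[0,0,-0.062],[21,-38,0],0],[[0,0,-0.062],[21,-38,0],0],[[0,0,-0.062],[21,-38,0],0],[[0,0,-0.062],[21,-38,0],0],[[0,0,-0.062],[21,-38,0],0]]'

```text
t: 0.9
eef_pos: [0.3137, 0.4203, 0.5129]
ee_rot: [3.141, 0.0, -0.657]
force: [0.7, 0.2, -0.5]
width: 0.0878
```

Call:
arm_command --targets '[[[0,0,-0.062],[21,-38,0],0],[[0,0,-0.062],[21,-38,0],0],[[0,0,-0.062],[21,-38,0],0],[[0,0,-0.062],[21,-38,0],0],[[0,0,-0.062],[21,-38,0],0],[[0,0,-0.062],[21,-38,0],0],[[0,0,-0.062],[21,-38,0],0],[[0,0,-0.062],[21,-38,0],0]]'

```text
t: 1.7
eef_pos: [0.4816, 0.1164, 0.5131]
ee_rot: [-3.141, 0.0, -1.153]
force: [0.1, 0.8, 0.4]
width: 0.0879
```

Call:
arm_command --targets '[[[0,0,-0.062],[21,-38,0],0],[[0,0,-0.062],[21,-38,0],0],[[0,0,-0.062],[21,-38,0],0],[[0,0,-0.062],[21,-38,0],0.3],[[0,0,-0.062],[21,-38,0],0.3],[[0,0,-0.062],[21,-38,0],0.3],[[0,0,0],[0,0,0],0.3],[[0,0,0],[0,0,0],0.3]]'

```text
t: 2.5
eef_pos: [0.6075, -0.1109, 0.5118]
ee_rot: [3.139, 0.0, -1.525]
force: [0.2, 1.1, -0.4]
width: 0.0619
```

Call:
arm_command --targets '[[[0,0,0],[1.5,-0.5,-30],0.3],[[0,0,0],[0,0,-30],0.3],[[0,0,0],[0,0,-20],0.3],[[0,0,0],[0,0,0],0.3]]'

```text
t: 2.9
eef_pos: [0.6076, -0.1091, 0.4302]
ee_rot: [3.136, 0.001, -1.521]
force: [-0.1, -0.4, 0.3]
width: 0.0613
```

```bash
python3 - <<'E'
from h import *
F=grab(1)
print({k:np.round(v,4) for k,v in get_state().items()})
a=F["side"][0][100:220,250:410,::-1]; b=F["top"][0][130:250,300:460,::-1]
cv2.imwrite("pics/g1.png",cv2.hconcat([cv2.resize(x,(400,300),interpolation=cv2.INTER_CUBIC) for x in(a,b)]))
E
```

```text
{'t': np.float64(3.0), 'q': array([ 1.3740e-01,  2.4940e-01, -7.5300e-02,  5.0000e-04, -1.2457e+00,
       -8.7900e-02]), 'qd': array([-0.0053, -0.0122,  0.0276,  0.0063, -0.0001, -0.0014]), 'joint_efforts': array([-1.17000e-02, -4.80185e+01,  2.80791e+01,  6.66300e+00,
        7.84000e-02, -2.60000e-03]), 'eef_pos': array([ 0.6087, -0.1096,  0.434 ]), 'ee_rot': array([-3.1412e+00, -4.0000e-04, -1.5212e+00]), 'force': array([0.1899, 0.0981, 0.912 ]), 'moment': array([ 0.0418, -0.0798,  0.0043]), 'width': np.float64(0.0615)}
```

View pics/g1.png

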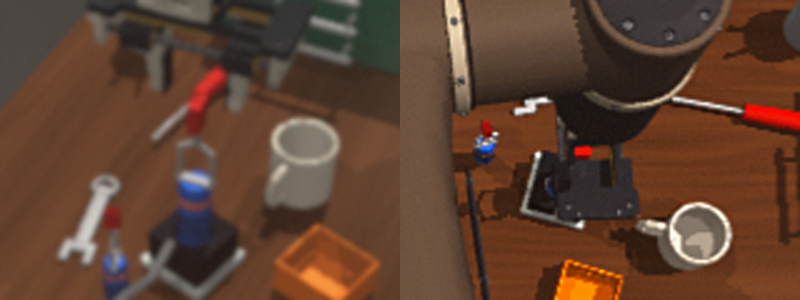

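Call:
arm_command --targets '[[[0,0,0],[0,-1,-20],0.3],[[0,0,0],[0,0,-16],0.3],[[0,0,0],[0,0,-9],0.3],[[0,0,0],[0,0,0],0.3],[[0,0,0],[0,0,0],0.3]]'

```text
t: 3.5
eef_pos: [0.6091, -0.1112, 0.3895]
ee_rot: [-3.14, -0.0, -1.522]
force: [-0.5, 0.3, -0.3]
width: 0.0612
```

```bash
cat >> h.py <<'E'
def avg(n=12):
    L=[]
    for i in range(n):
        grab_frame("side"); s=get_state(); L.append(np.r_[s["force"],s["eef_pos"],s["ee_rot"][2],s["width"],s["moment"]])
    L=np.array(L); print("t",s["t"],"F",L[:,:3].mean(0).round(3),"sd",L[:,:3].std(0).round(2),"pos",L[:,3:6].mean(0).round(4),"yaw",L[:,6].mean().round(4),"w",L[:,7].mean().round(4),"M",L[:,8:].mean(0).round(3))
    return L
E
python3 - <<'E'
from h import *
avg(10)
F=grab(2)
a=F["side"][0][100:220,250:410,::-1]
cv2.imwrite("pics/g2.png",cv2.resize(a,(800,600),interpolation=cv2.INTER_CUBIC))
E
```

```text
t 4.0 F [ 0.124  0.057 -0.003] sd [0.59 0.49 0.44] pos [ 0.6089 -0.1113  0.3888] yaw -1.5227 w 0.0613 M [ 0.081 -0.012  0.011]
```

View pics/g2.png

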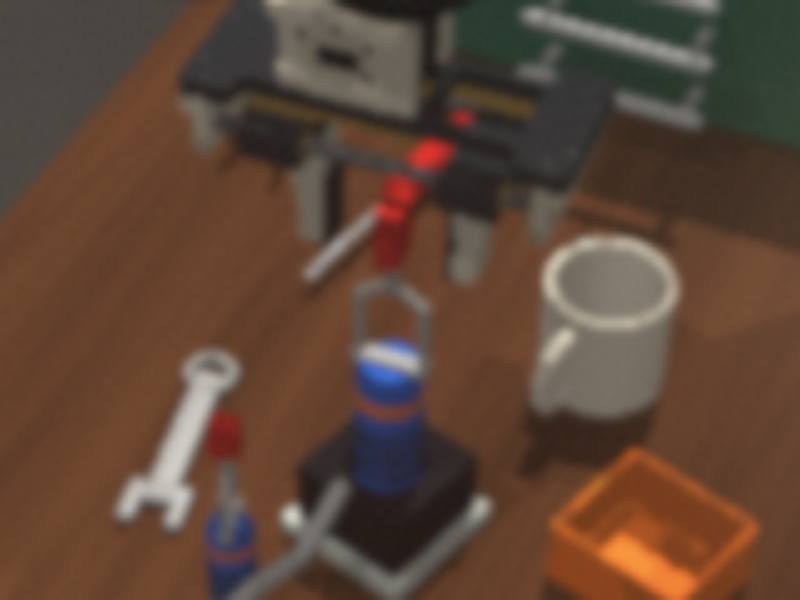

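Call:
arm_command --targets '[[[0,0,0],[0,0,-2],0.6],[[0,0,0],[0,0,0],0.9],[[0,0,0],[0,0,0],1],[[0,0,0],[0,0,0],1],[[0,0,0],[0,0,0],1],[[0,0,0],[0,0,0],1],[[0,0,0],[0,0,0],1],[[0,0,0],[0,0,0],1]]' --squeeze 25

```text
t: 4.9
eef_pos: [0.609, -0.1113, 0.3861]
ee_rot: [-3.141, 0.0, -1.523]
force: [1.3, -0.3, -1.0]
width: 0.0138
```

Call:
arm_command --targets '[[[0,0,0],[0,0,4],1],[[0,0,0],[0,0,6],1],[[0,0,0],[0,0,0],1]]'

```text
t: 5.2
eef_pos: [0.6087, -0.1114, 0.3965]
ee_rot: [3.141, 0.0, -1.523]
force: [-0.1, 0.7, -6.6]
width: 0.0138
```

```bash
python3 - <<'E'
from h import *
avg(4)
F=grab(3)
a=F["side"][0][100:220,250:410,::-1]
cv2.imwrite("pics/g3.png",cv2.resize(a,(800,600),interpolation=cv2.INTER_CUBIC))
E
```

```text
t 5.4 F [-0.11   0.343 -6.515] sd [0.4  0.57 0.32] pos [ 0.6085 -0.1113  0.3958] yaw -1.523 w 0.014 M [ 0.099 -0.006  0.   ]
```

View pics/g3.png

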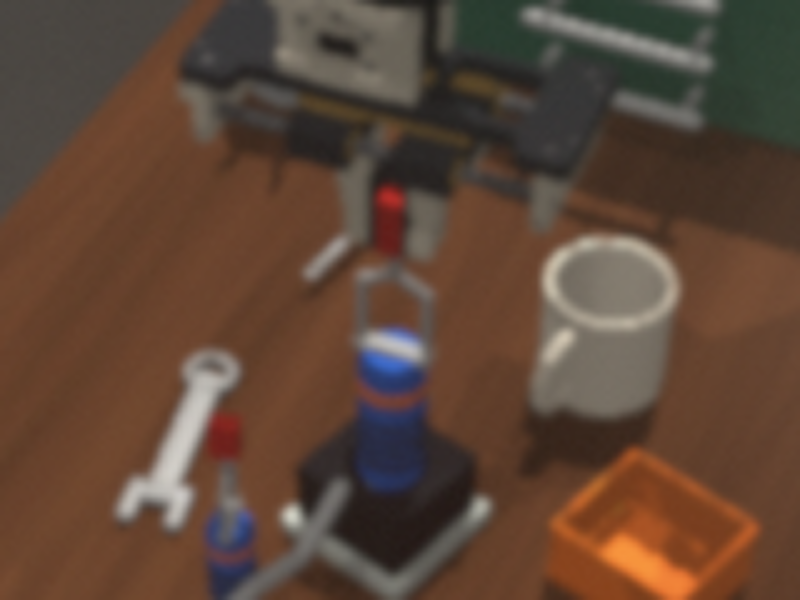

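Call:
arm_command --targets '[[[0,0,0],[0,0,10],1],[[0,0,0],[0,0,15],1],[[0,0,0],[0,0,18],1],[[0,0,0],[0,0,18],1],[[0,0,0],[0,0,18],1],[[0,0,0],[0,0,16],1],[[0,0,0],[0,0,10],1],[[0,0,0],[0,0,4],1]]'

```text
t: 6.3
eef_pos: [0.6087, -0.1114, 0.5067]
ee_rot: [-3.14, -0.0, -1.523]
force: [-0.1, -0.6, -7.0]
width: 0.0138
```

Call:
arm_command --targets '[[[0,0,-0.02],[-5,10,0],1],[[0,0,-0.04],[-10,20,0],1],[[0,0,-0.05],[-13,27,0],1],[[0,0,-0.05],[-15,30,0],1],[[0,0,-0.05],[-15,30,0],1],[[0,0,-0.04],[-14,30,0],1],[[0,0,-0.03],[-8,16,0],1],[[0,0,-0.01],[-4,9,0],1]]'

```text
t: 7.1
eef_pos: [0.5238, 0.0619, 0.5049]
ee_rot: [3.141, 0.0, -1.812]
force: [0.6, 0.3, -6.4]
width: 0.0141
```

Call:
arm_command --targets '[[[0,0,0],[0,4,0],1],[[0,0,0],[0,0,0],1],[[0,0,0],[0,0,0],1],[[0,0,0],[0,0,0],1]]'

```text
t: 7.5
eef_pos: [0.5251, 0.064, 0.5049]
ee_rot: [3.141, -0.0, -1.814]
force: [0.7, 0.2, -5.9]
width: 0.014
```

```bash
python3 - <<'E'
from h import *
avg(8)
F=grab(4)
a=F["side"][0][60:260,210:450,::-1]; b=F["top"][0][120:320,200:440,::-1]
cv2.imwrite("pics/g4.png",cv2.hconcat([cv2.resize(x,None,fx=3,fy=3,interpolation=cv2.INTER_CUBIC)[:,:720] for x in(a,)]))
cv2.imwrite("pics/g4t.png",cv2.resize(b,None,fx=3,fy=3,interpolation=cv2.INTER_CUBIC))
E
```

```text
t 7.9 F [-0.031 -0.106 -6.773] sd [0.51 0.43 0.49] pos [0.5249 0.0643 0.505 ] yaw -1.8134 w 0.014 M [ 0.101 -0.1   -0.001]
```

View pics/g4.png

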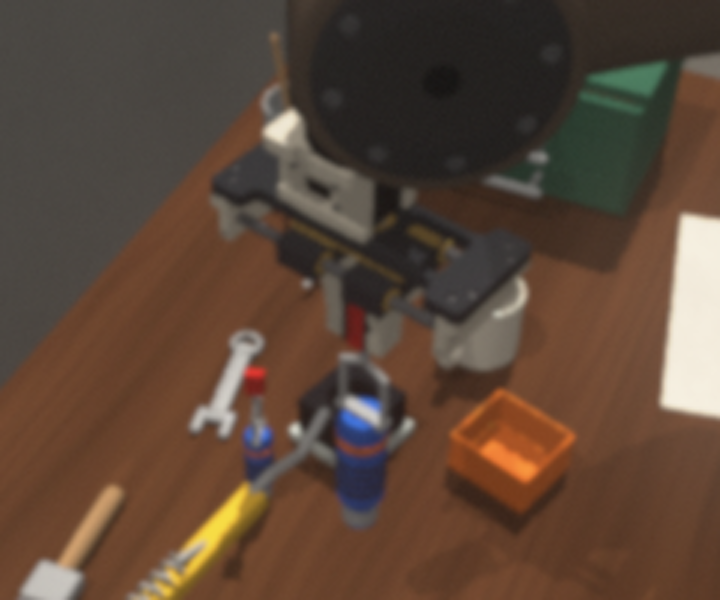

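View pics/g4t.png

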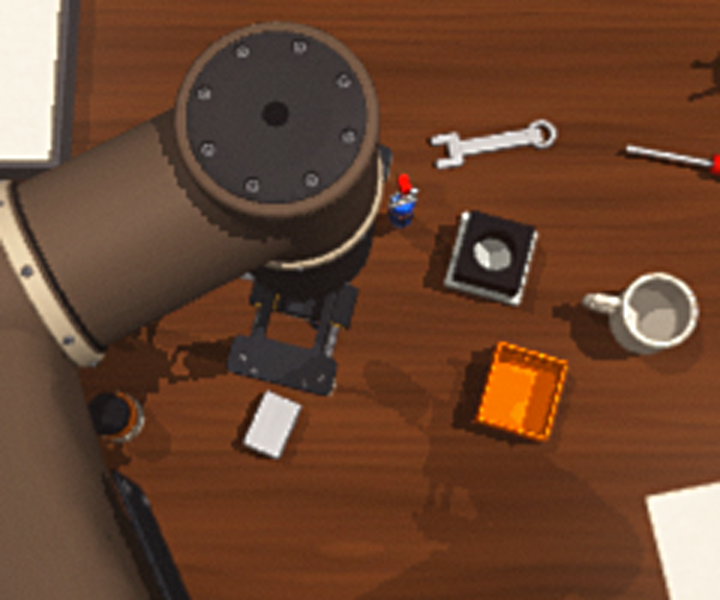

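```bash
cat > m2.py <<'E'
from h import *
import sys
def look(tag,cx,cy,R=.035):
    F=load(tag); im,d=F["side"]; ys,xs=np.mgrid[100:320,190:420]; uv=np.c_[xs.ravel(),ys.ravel()]; P=bydepth("side",uv,d[ys,xs].ravel()); col=im[ys,xs].reshape(-1,3).astype(int)
    near=(np.hypot(P[:,0]-cx,P[:,1]-cy)<R)
    return P,col,near,uv
E
python3 - <<'E'
from m2 import *
P,c,near,uv=look(4,.525,.0643)
hi=near&(P[:,2]>.262)&(P[:,2]<.33)&~((c[:,0]>c[:,1]*1.6))
for z in np.arange(.1,.345,.006):
    q=near&(P[:,2]>=z)&(P[:,2]<z+.006)
    if q.sum(): print(z.round(3),q.sum(),P[q].mean(0).round(4),P[q].min(0).round(4)[:2],P[q].max(0).round(4)[:2],c[q].mean(0).round())
u=np.array([-.2387,-.971])
g=(P[:,2]>.24)&(P[:,2]<.31)&(P[:,1]>.085)&(P[:,1]<.15)&(abs(P[:,0]-.54)<.03)
s=(P[g][:,:2]-[.604,.387])@u; lat=(P[g][:,:2]-[.604,.387])@[-u[1],u[0]]
for a in np.arange(.24,.31,.006):
    q=(s>=a)&(s<a+.006)
    if q.sum(): print("hook s",a.round(3),q.sum(),P[g][q].mean(0).round(4),"zmax",P[g][q][:,2].max().round(4),"lat",lat[q].mean().round(4))
print(s.max())
E
```

```text
0.13 13 [0.5214 0.0741 0.1339] [0.5122 0.0611] [0.5339 0.0793] [90. 78. 75.]
0.136 17 [0.5194 0.0745 0.139 ] [0.5119 0.0625] [0.5306 0.079 ] [91. 85. 83.]
0.142 16 [0.5211 0.0743 0.1448] [0.5118 0.0628] [0.5331 0.0784] [89. 83. 82.]
0.148 20 [0.5216 0.075  0.1501] [0.5111 0.065 ] [0.5344 0.0797] [76. 74. 85.]
0.154 7 [0.5184 0.0778 0.1584] [0.5107 0.072 ] [0.5242 0.081 ] [57. 61. 88.]
0.16 13 [0.5204 0.0766 0.1632] [0.5069 0.0641] [0.5375 0.0822] [62. 58. 85.]
0.166 27 [0.5195 0.078  0.1689] [0.5071 0.0634] [0.5383 0.0843] [50. 52. 84.]
0.172 24 [0.5205 0.0789 0.1751] [0.5075 0.0638] [0.5436 0.0855] [45. 46. 72.]
0.178 33 [0.5207 0.0766 0.1806] [0.506  0.0555] [0.5443 0.0842] [47. 44. 62.]
0.184 30 [0.5193 0.0769 0.1872] [0.5068 0.0583] [0.5429 0.085 ] [45. 43. 62.]
0.19 28 [0.5204 0.0788 0.1927] [0.5072 0.0653] [0.5431 0.0844] [44. 44. 65.]
0.196 35 [0.5207 0.077  0.1998] [0.5059 0.0586] [0.5431 0.0844] [47. 46. 65.]
0.202 23 [0.5196 0.0782 0.2049] [0.5068 0.0675] [0.5431 0.0837] [45. 46. 68.]
0.208 39 [0.5206 0.0776 0.2111] [0.5067 0.0601] [0.5429 0.084 ] [46. 50. 79.]
0.214 25 [0.
[... 1584 characters left out ...]
7 0.3368] [0.5021 0.0625] [0.5496 0.0828] [99. 75. 66.]
0.34 55 [0.5227 0.0743 0.3428] [0.5009 0.0618] [0.5484 0.0831] [97. 75. 67.]
hook s 0.24 3 [0.5486 0.149  0.2723] zmax 0.2736 lat 0.003
hook s 0.246 12 [0.5452 0.1454 0.2718] zmax 0.2744 lat 0.0006
hook s 0.252 7 [0.5444 0.1398 0.2709] zmax 0.2732 lat 0.0012
hook s 0.258 12 [0.5429 0.1336 0.2695] zmax 0.2718 lat 0.0012
hook s 0.264 13 [0.541  0.1273 0.2714] zmax 0.2748 lat 0.0008
hook s 0.27 15 [0.54   0.1214 0.2755] zmax 0.2795 lat 0.0012
hook s 0.276 16 [0.5383 0.1156 0.2807] zmax 0.2852 lat 0.001
hook s 0.282 12 [0.5372 0.11   0.2853] zmax 0.29 lat 0.0012
hook s 0.288 9 [0.5359 0.1055 0.2871] zmax 0.2904 lat 0.0011
0.2913478326138813
```

Call:
arm_command --targets '[[[0,0,0],[1,4,0],1],[[0,0,0],[2,8,0],1],[[0,0,0],[2.5,10,0],1],[[0,0,0],[2.5,10,0],1],[[0,0,0],[0,0,0],1],[[0,0,0],[0,0,0],1]]'

```text
t: 8.6
eef_pos: [0.5328, 0.0973, 0.5048]
ee_rot: [3.141, -0.0, -1.812]
force: [0.7, -0.5, -6.7]
width: 0.014
```

```bash
python3 - <<'E'
from h import *
avg(3)
F=grab(5)
a=F["side"][0][150:270,250:410,::-1]
cv2.imwrite("pics/g5.png",cv2.resize(a,(800,600),interpolation=cv2.INTER_CUBIC))
E
```

```text
t 8.75 F [-0.271  0.157 -7.202] sd [0.45 0.1  0.82] pos [0.5327 0.0968 0.505 ] yaw -1.8125 w 0.014 M [ 0.1   -0.077 -0.032]
```

View pics/g5.png

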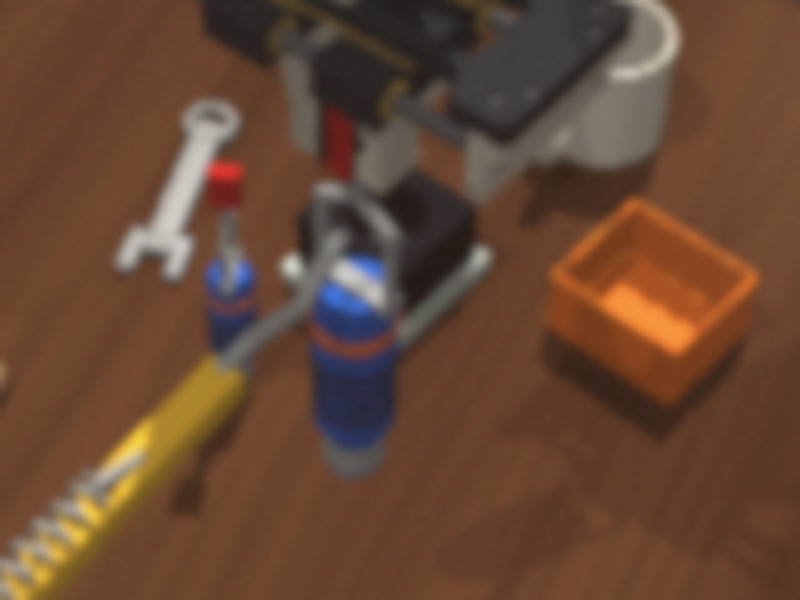

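The hook's end is in the eye at crop (340,235), well inside the bail. I'll continue towards the pivot.

Call:
arm_command --targets '[[[0,0,0],[1,4,0],1],[[0,0,0],[2,8,0],1],[[0,0,0],[2,8,0],1],[[0,0,0],[2,8,0],1],[[0,0,0],[1,4,0],1],[[0,0,0],[0,0,0],1],[[0,0,0],[0,0,0],1]]'

```text
t: 9.55
eef_pos: [0.5408, 0.1288, 0.505]
ee_rot: [3.141, -0.0, -1.812]
force: [0.2, -0.1, -6.1]
width: 0.0135
```

```bash
python3 - <<'E'
from h import *
avg(3)
F=grab(6)
a=F["side"][0][150:270,250:410,::-1]
cv2.imwrite("pics/g6.png",cv2.resize(a,(800,600),interpolation=cv2.INTER_CUBIC))
from m2 import look
P,c,near,uv=look(6,.541,.13,.03)
q=near&(P[:,2]>.285)&(P[:,2]<.312)
print(P[q].mean(0).round(4),P[q].min(0).round(4),P[q].max(0).round(4),q.sum())
u=np.array([-.2387,-.971])
g=(P[:,2]>.25)&(P[:,2]<.295)&(P[:,1]>.085)&(P[:,1]<.17)&(abs(P[:,0]-.54)<.03)
s=(P[:,:2]-[.604,.387])@u; lat=(P[:,:2]-[.604,.387])@[-u[1],u[0]]
print("bail lat",lat[q].min(),lat[q].max(),"s",s[q].mean())
for a in np.arange(.225,.31,.006):
    k=g&(s>=a)&(s<a+.006)&(abs(lat)<.006)
    if k.sum(): print("hook s",a.round(3),k.sum(),P[k].mean(0).round(4),"zmax",P[k][:,2].max().round(4),"lat",lat[k].mean().round(4))
E
```

```text
t 9.7 F [-0.202 -0.175 -6.952] sd [0.47 0.56 0.17] pos [0.5407 0.1285 0.5051] yaw -1.8128 w 0.0138 M [ 0.091 -0.082 -0.011]
[0.5392 0.1274 0.2973] [0.5208 0.105  0.2853] [0.5607 0.1372 0.3107] 88
bail lat -0.020510600106576744 0.02050887678922903 s 0.26749729156006796
hook s 0.225 12 [0.5512 0.1655 0.2753] zmax 0.2782 lat 0.0016
hook s 0.231 9 [0.5494 0.1603 0.2759] zmax 0.2786 lat 0.0011
hook s 0.237 10 [0.5471 0.1546 0.2744] zmax 0.2772 lat 0.0002
hook s 0.243 11 [0.5467 0.1477 0.2725] zmax 0.2753 lat 0.0015
hook s 0.249 18 [0.5444 0.1415 0.2622] zmax 0.274 lat 0.0007
hook s 0.255 23 [0.5426 0.1357 0.2585] zmax 0.2734 lat 0.0003
hook s 0.261 28 [0.5413 0.1303 0.2612] zmax 0.2742 lat 0.0003
hook s 0.267 21 [0.5396 0.1243 0.2643] zmax 0.2769 lat 0.0002
hook s 0.273 16 [0.5399 0.1193 0.2657] zmax 0.2792 lat 0.0016
hook s 0.279 12 [0.5376 0.1125 0.278 ] zmax 0.287 lat 0.001
hook s 0.285 13 [0.5358 0.1072 0.2871] zmax 0.2904 lat 0.0005
```

View pics/g6.png

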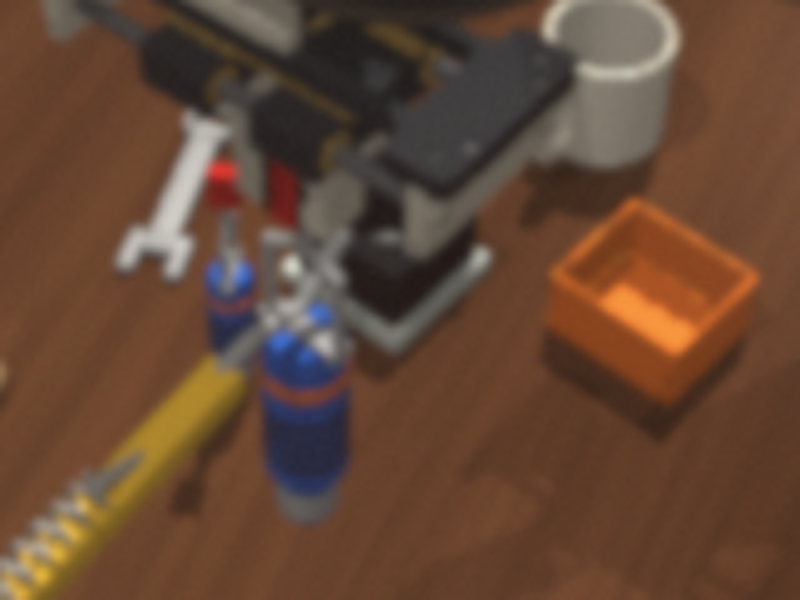

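Call:
arm_command --targets '[[[0,0,0],[0.3,1,-4],1],[[0,0,0],[0,0,-6],1],[[0,0,0],[0,0,-6],1],[[0,0,0],[0,0,-6],1],[[0,0,0],[0,0,-4],1],[[0,0,0],[0,0,-2],1],[[0,0,0],[0,0,0],1],[[0,0,0],[0,0,0],1]]'

```text
t: 10.6
eef_pos: [0.5412, 0.1297, 0.4773]
ee_rot: [-3.141, 0.0, -1.813]
force: [-0.0, 0.2, -6.1]
width: 0.0139
```

```bash
python3 - <<'E'
from h import *
avg(10)
E
```

```text
t 11.1 F [ 0.259 -0.22  -6.951] sd [0.51 0.45 0.46] pos [0.5411 0.1297 0.4773] yaw -1.8128 w 0.0139 M [ 0.106 -0.075 -0.015]
```

Call:
arm_command --targets '[[[0,0,0],[0,0,-3],1],[[0,0,0],[0,0,-2],1],[[0,0,0],[0,-0.3,-2],1],[[0,0,0],[-0.1,-0.4,-3],1],[[0,0,0],[-0.1,-0.4,-3],1],[[0,0,0],[-0.1,-0.4,-3],1],[[0,0,0],[0,0,0],1],[[0,0,0],[0,0,0],1]]'

```text
t: 11.9
eef_pos: [0.5408, 0.1282, 0.4611]
ee_rot: [-3.142, 0.0, -1.813]
force: [0.4, 0.7, -5.5]
width: 0.0136
```

```bash
python3 - <<'E'
from h import *
avg(10)
F=grab(7)
a=F["side"][0][150:270,250:410,::-1]
cv2.imwrite("pics/g7.png",cv2.resize(a,(800,600),interpolation=cv2.INTER_CUBIC))
E
```

```text
t 12.4 F [ 0.326  0.653 -5.077] sd [0.69 0.51 0.46] pos [0.5408 0.1282 0.4612] yaw -1.8128 w 0.014 M [ 0.369 -0.277  0.019]
```

View pics/g7.png

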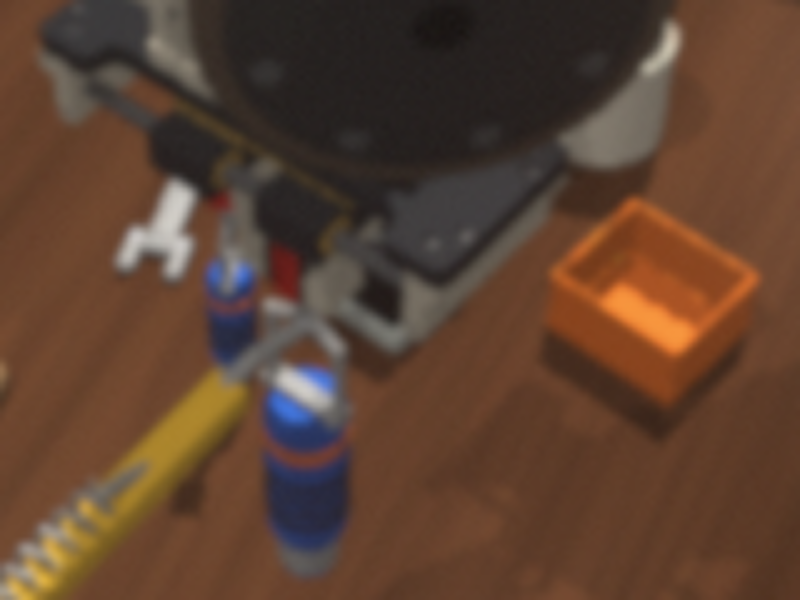

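Call:
arm_command --targets '[[[0,0,0],[0.3,1,-1],1],[[0,0,0],[0.4,2,-2],1],[[0,0,0],[0,0,-3],1],[[0,0,0],[0,0,-3],1],[[0,0,0],[0,0,-3],1],[[0,0,0],[0,0,-3],1],[[0,0,0],[0,0,0],1],[[0,0,0],[0,0,0],1]]'

```text
t: 13.3
eef_pos: [0.5414, 0.131, 0.446]
ee_rot: [3.141, -0.001, -1.813]
force: [-0.1, -3.8, -3.1]
width: 0.0136
```

```bash
python3 - <<'E'
from h import *
avg(12)
E
```

```text
t 13.9 F [-0.402 -4.212 -3.444] sd [0.54 0.59 0.35] pos [0.5414 0.1311 0.4461] yaw -1.8128 w 0.0138 M [-1.724  0.162 -0.004]
```

Call:
arm_command --targets '[[[0,0,0],[-0.4,-1.5,0],1],[[0,0,0],[-0.4,-1.5,0],1],[[0,0,0],[0,0,0],1],[[0,0,0],[0,0,0],1]]'

```text
t: 14.3
eef_pos: [0.5408, 0.1285, 0.4462]
ee_rot: [-3.141, 0.001, -1.813]
force: [1.5, 0.9, -4.4]
width: 0.0138
```

```bash
python3 - <<'E'
from h import *
avg(10)
F=grab(8)
a=F["side"][0][150:270,250:410,::-1]
cv2.imwrite("pics/g8.png",cv2.resize(a,(800,600),interpolation=cv2.INTER_CUBIC))
E
```

```text
t 14.8 F [ 0.984  0.707 -3.978] sd [0.65 0.42 0.5 ] pos [0.5408 0.1283 0.4461] yaw -1.8127 w 0.0139 M [ 0.356 -0.443 -0.012]
```

View pics/g8.png

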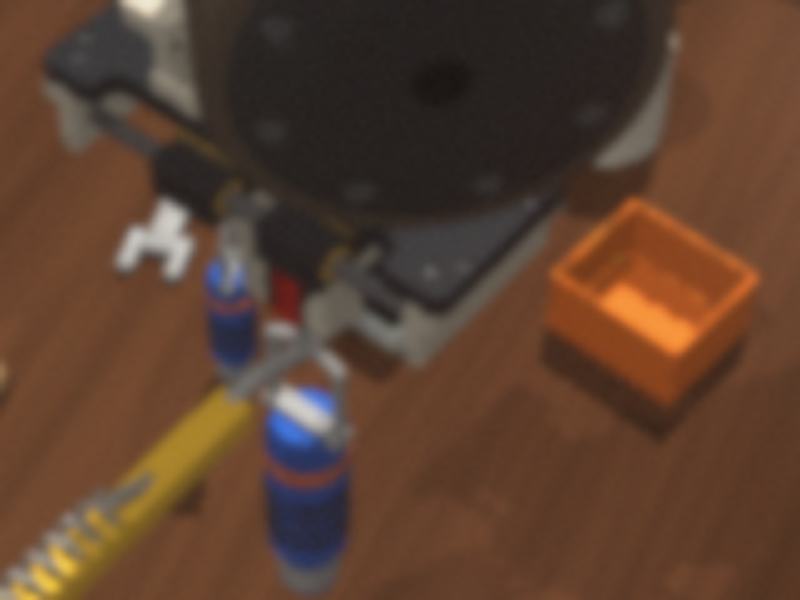

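Call:
arm_command --targets '[[[0,0,0],[0.8,0.3,-2],1],[[0,0,0],[0,0,-3],1],[[0,0,0],[0,0,-3],1],[[0,0,0],[0,0,-3],1],[[0,0,0],[0,0,-3],1],[[0,0,0],[0,0,-2],1],[[0,0,0],[0,0,0],1],[[0,0,0],[0,0,0],1]]'

```text
t: 15.7
eef_pos: [0.5413, 0.1282, 0.43]
ee_rot: [3.141, -0.001, -1.813]
force: [-1.4, -4.8, -1.0]
width: 0.0139
```

```bash
python3 - <<'E'
from h import *
avg(12)
E
```

```text
t 16.3 F [-2.433 -4.293 -2.465] sd [0.51 0.61 0.5 ] pos [0.5413 0.1281 0.4301] yaw -1.8129 w 0.0139 M [-1.799  0.938  0.014]
```

Call:
arm_command --targets '[[[0,0,0],[-0.6,-1.2,0],1],[[0,0,0],[-0.5,-1.1,0],1],[[0,0,0],[0,0,0],1],[[0,0,0],[0,0,0],1]]'

```text
t: 16.7
eef_pos: [0.5407, 0.1266, 0.4305]
ee_rot: [-3.14, 0.001, -1.813]
force: [0.8, 1.0, -1.8]
width: 0.0138
```

```bash
python3 - <<'E'
from h import *
avg(12)
E
```

```text
t 17.3 F [ 1.488  2.212 -2.436] sd [0.75 0.64 0.32] pos [0.5406 0.1264 0.4303] yaw -1.8126 w 0.014 M [ 0.992 -0.67   0.002]
```

Call:
arm_command --targets '[[[0,0,0],[0.3,0.6,-1],1],[[0,0,0],[0,-0.1,-2],1],[[0,0,0],[0,-0.2,-3],1],[[0,0,0],[-0.1,-0.2,-3],1],[[0,0,0],[-0.1,-0.2,-3],1],[[0,0,0],[0,0,0],1],[[0,0,0],[0,0,0],1]]'

```text
t: 18.0
eef_pos: [0.5405, 0.1263, 0.418]
ee_rot: [-3.141, 0.001, -1.813]
force: [1.2, 5.4, -1.5]
width: 0.0136
```

```bash
python3 - <<'E'
from h import *
avg(16)
E
```

```text
t 18.8 F [ 1.656  4.935 -1.425] sd [0.59 0.39 0.31] pos [0.5405 0.1263 0.4182] yaw -1.8127 w 0.0139 M [ 2.06  -0.68  -0.011]
```

Call:
arm_command --targets '[[[0,0,0],[0.2,0.5,0],1],[[0,0,0],[0.2,0.5,0],1],[[0,0,0],[0,0,0],1],[[0,0,0],[0,0,0],1]]'

```text
t: 19.2
eef_pos: [0.5407, 0.1268, 0.418]
ee_rot: [3.141, -0.001, -1.813]
force: [0.5, 1.8, -1.5]
width: 0.0139
```

```bash
python3 - <<'E'
from h import *
avg(16)
F=grab(9)
a=F["side"][0][160:280,250:410,::-1]
cv2.imwrite("pics/g9.png",cv2.resize(a,(800,600),interpolation=cv2.INTER_CUBIC))
E
```

```text
t 20.0 F [ 0.388 -0.268 -1.537] sd [0.44 0.85 0.61] pos [0.5407 0.1268 0.418 ] yaw -1.8129 w 0.0139 M [ 0.006 -0.181  0.005]
```

View pics/g9.png

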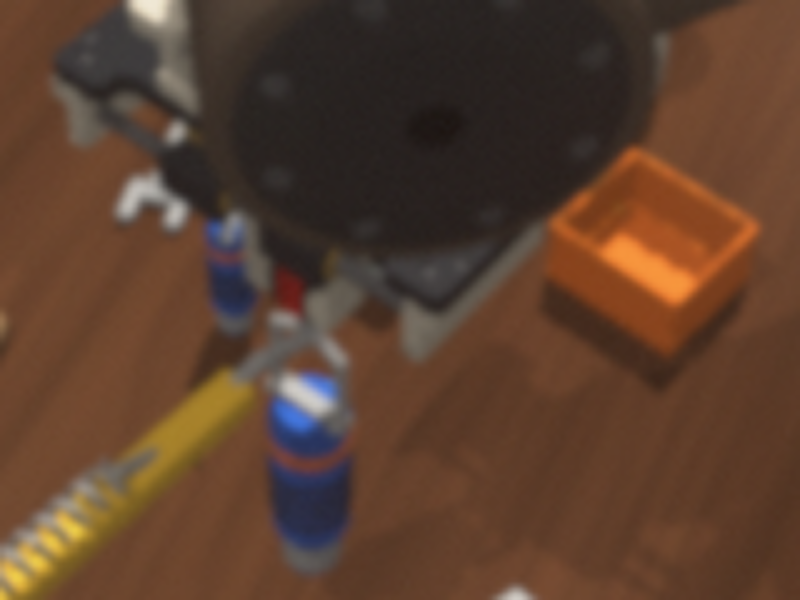

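Call:
arm_command --targets '[[[0,0,0],[0,0,-2],1],[[0,0,0],[0,0,-2],1],[[0,0,0],[0,0,-2],1],[[0,0,0],[0,0,-2],1],[[0,0,0],[0,0,0],1],[[0,0,0],[0,0,0],1]]'

```text
t: 20.7
eef_pos: [0.5408, 0.1272, 0.41]
ee_rot: [3.141, 0.0, -1.813]
force: [-0.5, 0.1, -0.4]
width: 0.0134
```

```bash
python3 - <<'E'
from h import *
avg(20)
E
```

```text
t 21.7 F [-1.298  0.049 -0.593] sd [0.58 0.66 0.42] pos [0.5409 0.1271 0.4101] yaw -1.8128 w 0.0139 M [0.147 0.44  0.001]
```

Call:
arm_command --targets '[[[0,0,0],[-0.3,0.1,-1],1],[[0,0,0],[0,0,-1.5],1],[[0,0,0],[0,0,-1.5],1],[[0,0,0],[0,0,0],1],[[0,0,0],[0,0,0],1],[[0,0,0],[0,0,0],1]]'

```text
t: 22.3
eef_pos: [0.5407, 0.1273, 0.4063]
ee_rot: [-3.141, 0.0, -1.813]
force: [0.0, 1.6, -0.4]
width: 0.0143
```

```bash
python3 - <<'E'
from h import *
avg(30)
E
```

```text
t 23.8 F [ 1.872  2.424 -0.052] sd [0.5  0.85 0.54] pos [0.5407 0.1273 0.4062] yaw -1.8127 w 0.0139 M [ 1.138 -0.831 -0.005]
```

Call:
arm_command --targets '[[[0,0,0],[0.3,0.5,0],1],[[0,0,0],[0,0,0],1],[[0,0,0],[0,0,0],1],[[0,0,0],[0,0,0],1]]'

```text
t: 24.2
eef_pos: [0.5408, 0.1275, 0.406]
ee_rot: [3.141, -0.0, -1.813]
force: [1.8, 0.9, 0.1]
width: 0.0139
```

```bash
python3 - <<'E'
from h import *
avg(30)
E
```

```text
t 25.7 F [ 0.883  0.3   -0.357] sd [0.6  0.98 0.55] pos [0.5408 0.1275 0.406 ] yaw -1.8129 w 0.0139 M [ 0.175 -0.427 -0.002]
```

Call:
arm_command --targets '[[[0,0,0],[0.2,0.1,-1],1],[[0,0,0],[0,0,-1],1],[[0,0,0],[0,0,0],1],[[0,0,0],[0,0,0],1]]'

```text
t: 26.1
eef_pos: [0.5409, 0.1277, 0.4039]
ee_rot: [3.141, -0.0, -1.813]
force: [-1.3, -0.7, -0.7]
width: 0.0138
```

```bash
python3 - <<'E'
from h import *
avg(40)
E
```

```text
t 28.1 F [-1.637 -1.265 -0.348] sd [0.55 0.64 0.47] pos [0.541  0.1277 0.4041] yaw -1.8128 w 0.0139 M [-0.403  0.581  0.008]
```

Call:
arm_command --targets '[[[0,0,0],[-0.2,-0.2,-0.8],1],[[0,0,0],[0,0,-0.7],1],[[0,0,0],[0,0,0],1],[[0,0,0],[0,0,0],1]]'

```text
t: 28.5
eef_pos: [0.541, 0.1277, 0.4027]
ee_rot: [-3.141, 0.0, -1.813]
force: [-2.1, -1.1, 0.5]
width: 0.0139
```

```bash
python3 - <<'E'
from h import *
avg(40)
E
```

```text
t 30.5 F [0.17  1.033 0.172] sd [0.75 0.89 0.52] pos [0.5409 0.1276 0.4027] yaw -1.8127 w 0.0139 M [ 0.498 -0.135 -0.003]
```

Fz has crossed zero, so the balancer now carries the weight. I'll ease up a hair, cut the grip to its minimum so the driver can settle, and check.

Call:
arm_command --targets '[[[0,0,0],[0.1,0.2,0.4],1],[[0,0,0],[0,0,0],1],[[0,0,0],[0,0,0],1],[[0,0,0],[0,0,0],1],[[0,0,0],[0,0,0],1]]' --squeeze 3

```text
t: 31.0
eef_pos: [0.541, 0.1276, 0.4029]
ee_rot: [3.142, -0.0, -1.813]
force: [0.2, 0.1, -0.5]
width: 0.0141
```

```bash
python3 - <<'E'
from h import *
avg(30)
F=grab(10)
a=F["side"][0][160:280,250:410,::-1]
cv2.imwrite("pics/g10.png",cv2.resize(a,(800,600),interpolation=cv2.INTER_CUBIC))
E
```

```text
t 32.5 F [ 0.717 -1.058  0.022] sd [0.42 0.59 0.48] pos [0.5409 0.1277 0.403 ] yaw -1.8128 w 0.014 M [-0.332 -0.35   0.01 ]
```

View pics/g10.png

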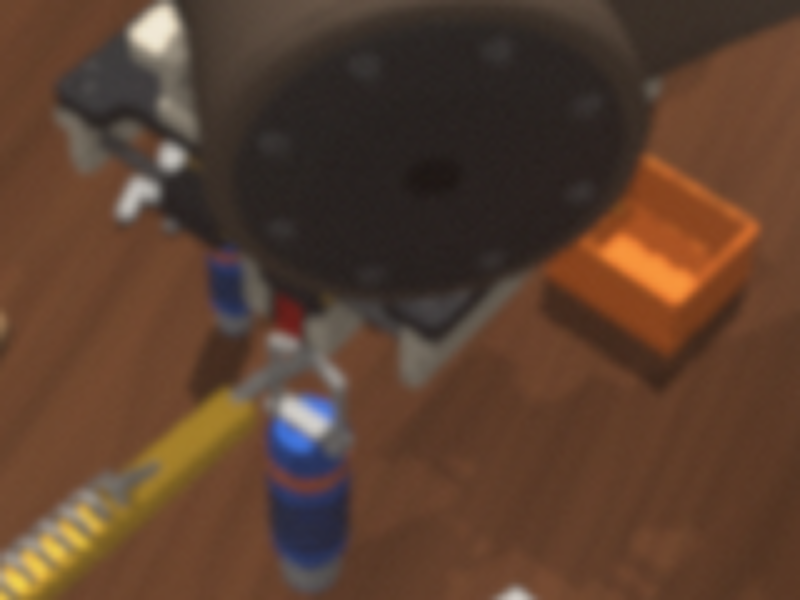

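Call:
arm_command --targets '[[[0,0,0],[0,0,0],0.83],[[0,0,0],[0,0,0],0.81],[[0,0,0],[0,0,0],0.78],[[0,0,0],[0,0,0],0.74],[[0,0,0],[0,0,0],0.7],[[0,0,0],[0,0,0],0.65],[[0,0,0],[0,0,0],0.6],[[0,0,0],[0,0,0],0.55]]'

```text
t: 33.4
eef_pos: [0.5409, 0.1277, 0.403]
ee_rot: [3.142, -0.0, -1.813]
force: [0.1, -0.3, -0.2]
width: 0.0375
```

```bash
python3 - <<'E'
from h import *
avg(12)
F=grab(11)
a=F["side"][0][160:280,250:410,::-1]
cv2.imwrite("pics/g11.png",cv2.resize(a,(800,600),interpolation=cv2.INTER_CUBIC))
E
```

```text
t 34.0 F [0.239 0.251 0.198] sd [0.45 0.45 0.48] pos [0.541  0.1278 0.403 ] yaw -1.8128 w 0.0392 M [ 0.091 -0.077 -0.002]
```

View pics/g11.png

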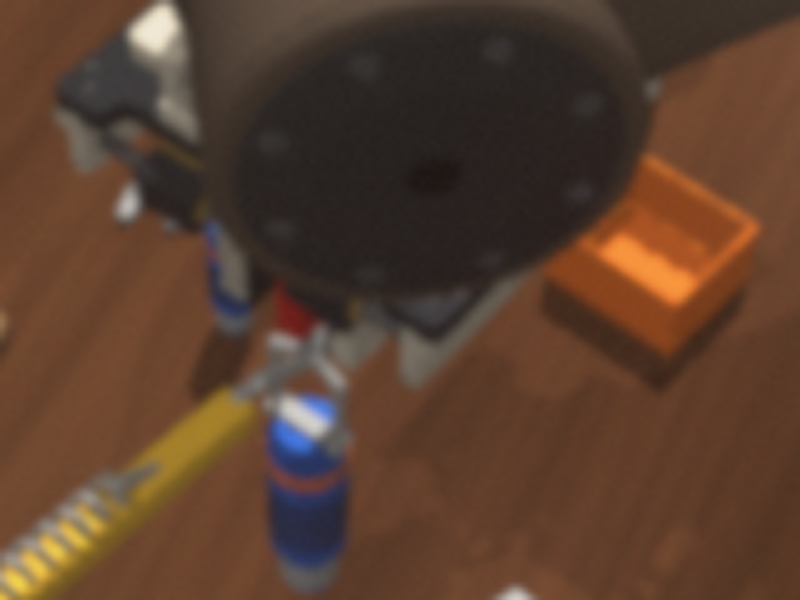

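The driver didn't move on release: the crops before and after match at (308,590). I'll retreat straight up, then clear of it.

Call:
arm_command --targets '[[[0,0,0],[0,0,4],0.5],[[0,0,0],[0,0,8],0.5],[[0,0,0],[0,0,15],0.5],[[0,0,0],[0,0,20],0.5],[[0,0,0],[0,0,30],0.5],[[0,0,0],[0,0,30],0.5],[[0,0,0],[0,0,30],0.5],[[0,0,0],[0,0,10],0.5]]'

```text
t: 34.9
eef_pos: [0.541, 0.1275, 0.5544]
ee_rot: [-3.137, 0.003, -1.813]
force: [0.1, -0.4, 0.2]
width: 0.044
```

Call:
arm_command --targets '[[[0,0,0],[-10,-30,0],0.5],[[0,0,0],[-10,-40,0],0.5],[[0,0,0],[-10,-40,0],0.5],[[0,0,0],[-10,-40,0],0.5],[[0,0,0],[-10,-40,0],0.5],[[0,0,0],[-10,-40,0],0.5],[[0,0,0],[0,-20,0],0.5],[[0,0,0],[0,0,0],0.5]]'

```text
t: 35.7
eef_pos: [0.4803, -0.1244, 0.5503]
ee_rot: [-3.141, -0.0, -1.816]
force: [-0.7, 0.4, -0.8]
width: 0.0438
```

```bash
python3 - <<'E'
from h import *
avg(2)
grab(12)
import time
for i in range(16): grab_frame("top")
F=grab(13)
for t in (12,13):
    im,d=load(t)["side"]; ys,xs=np.mgrid[100:400,190:420]; uv=np.c_[xs.ravel(),ys.ravel()]; P=bydepth("side",uv,d[ys,xs].ravel())
    n=np.hypot(P[:,0]-.541,P[:,1]-.1277)<.04
    for lo,hi in((.03,.05),(.09,.13),(.135,.142),(.225,.26)):
        q=n&(P[:,2]>lo)&(P[:,2]<hi)
        if q.sum(): print(t,lo,q.sum(),P[q].mean(0).round(4),(P[q].min(0)+P[q].max(0))[:2]/2,P[q][:,2].max())
    g=(P[:,2]>.15)&(P[:,2]<.27)&(P[:,1]>.2)&(P[:,1]<.34)&(abs(P[:,0]-.57)<.04)
    k=np.polyfit(P[g][:,1],P[g][:,0],1); print("arm slope dx/dy",k[0], np.degrees(np.arctan(k[0])))
for t in(0,13):
    im,d=load(t)["top"];
    print([(ce,st[4]) for ce,st,m in blobs("top",im,"red",(240,150,480,260))])
a=F["side"][0][130:310,200:440,::-1]
cv2.imwrite("pics/g12.png",cv2.resize(a,(800,600),interpolation=cv2.INTER_CUBIC))
print(np.abs(load(12)["side"][0].astype(int)-F["side"][0]).mean())
E
```

```text
t 35.8 F [-0.392  0.256 -0.569] sd [0.23 0.07 0.11] pos [ 0.4807 -0.1229  0.5501] yaw -1.8148 w 0.0437 M [ 0.151 -0.129 -0.01 ]
12 0.03 45 [0.5383 0.1387 0.0396] [0.53983844 0.13638788] 0.0475238799084341
12 0.09 156 [0.536  0.1414 0.1096] [0.53993804 0.13377545] 0.12965381728886483
12 0.135 39 [0.5384 0.142  0.1388] [0.54156122 0.13765145] 0.1417824134453083
12 0.225 172 [0.5394 0.1314 0.2469] [0.5414461  0.12906074] 0.25995296026325376
arm slope dx/dy 0.2564830942312822 14.38531037002369
13 0.03 43 [0.5379 0.1392 0.0407] [0.53976576 0.13751539] 0.0496112761036136
13 0.09 158 [0.5359 0.1415 0.1096] [0.54000629 0.13387694] 0.12952842551563315
13 0.135 41 [0.5385 0.1418 0.1389] [0.54128415 0.1390577 ] 0.14165562795030218
13 0.225 168 [0.5393 0.1316 0.2469] [0.54092154 0.12868402] 0.2599507593228789
arm slope dx/dy 0.25782087160243894 14.457205162108929
[(array([451.6, 176.6]), np.int32(217)), (array([334.2, 180.8]), np.int32(26)), (array([371.3, 189.6]), np.int32(58))]
[]
0.6554361979166666
```

View pics/g12.png

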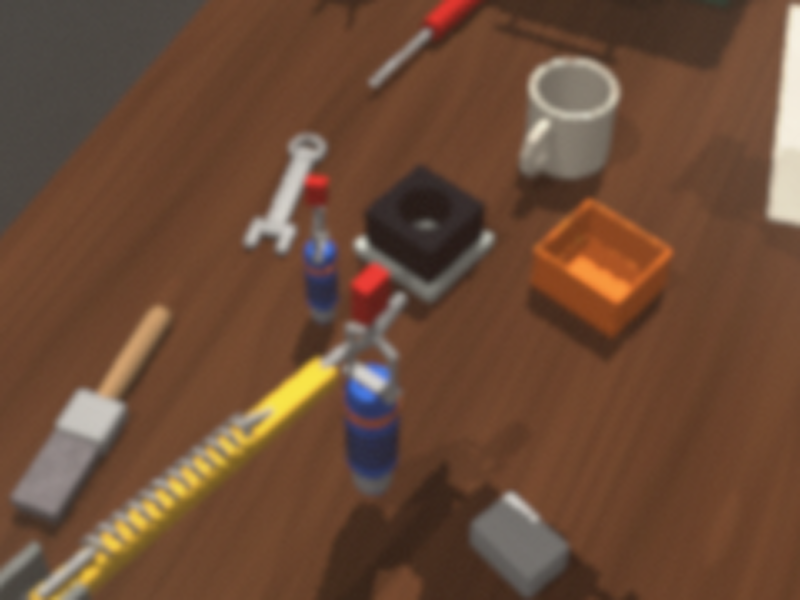

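View pics/top13.png

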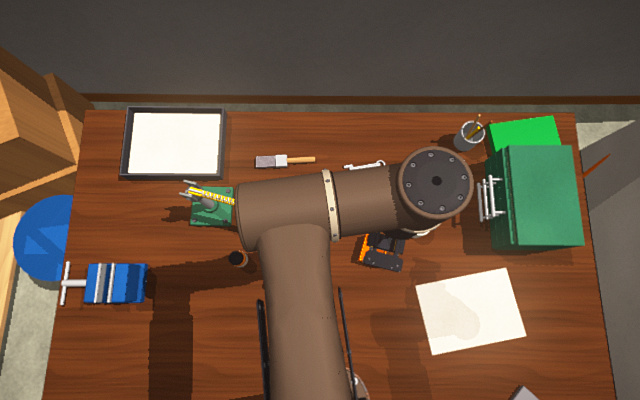

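The driver hangs still and upright in the hook. Two frames 0.9 s apart agree to within 1 mm or so, the tab's top is at about 0.26 m or just under a slight tilt, and the robot is clear. I'll hand it in.

```bash
python3 - <<'E'
from h import *
print(job_done(), get_state()["t"])
E
```

```text
the job is handed in; nothing more can be done
the job is handed in; nothing more can be done
```

The driver is hanging still in the balancer hook, and the job was handed in at about 37 s. I gripped it by its red tab, lifted it clear of the holder, passed its bail over the hook's end and rode the arm down by about 70 mm. I let go only when the vertical force at the wrist read about 0 N.

- **Weight:** the driver felt like about 6.8 N (0.7 kg). The final height was 0–3 mm above what the spring rate predicts, which is within the force noise of about 0.5 N per reading.
- **Release:** the crops before and after opening the gripper match, with no drop and no spring up.
- **After retreat:** two frames 0.9 s apart agree to about 1 mm, and the driver looks upright.
- **Arm direction:** the arm points about 14.4° off, against about 13.8° at the start, so it is essentially unchanged.
- **Other things on the desk:** those in the last side picture look undisturbed. The last top picture was mostly blocked by the robot, so it could not confirm this.

**Less than ideal:**
- During the ride down, the bail pressed sideways in the trough with up to about 5 N until I corrected it.
- One averaged reading near the end (0.17 N) suggested the arm was pressed about 2 mm too far. I eased up 0.4 mm before letting go.

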